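# Rock the seesaw gate and feed a ball down the other chute

## Task

The seesaw gate on the sorting stand is tipped to the robot's left: press its raised right ear down with the fingertips until the gate has rocked over its pivot and lies fully down on the right. Then push the steel ball off the feed ledge onto the gate so that it rolls down into the right-hand chute and stops there. Press and push only: do not lift anything, and leave the loose valve disc, plugs and nylon cap where they are.

Things in the scene. Friction and masses are not known exactly. Their poses are not given: they have to be found in the camera images.
- stand: Sorting stand, fixed to the bench; base plate 165 x 550 x 12 mm. Origin on the bench under the middle of the gate; its x axis (away from the robot at yaw 0) runs along the gate's pivot, 115 mm above the bench; y points to the left chute, z up. A fixed near wall (x -35 to -31, y -130 to 130 mm, top 135 mm above the bench) runs along the robot's side of the gate, interrupted at the feed groove (y 0)
- gate (a joint): Tilt of the seesaw gate, rad: -0.28 = resting fully down on the left (y+), +0.28 = fully down on the right (y-), 0 = level. The gate is a steel floor 58 x 250 mm (along y) with a 25 mm high lip on its far (+x) side. A dark weight above the pivot (top 75 mm above it) makes it fall to whichever side it has been tipped; 1 to 3 N on an ear rocks it over
- right_ear (a point): Middle of the upper face of the right ear: a flat steel tab, 48 mm (x) by 42 mm (y), 4 mm thick, standing out from the gate's far lip near its right end. With the gate level it is at stand x 59, y -104 mm and 25 mm above the pivot; it turns with the gate: about 168 mm above the bench when raised, 110 mm when fully down
- left_ear (a point): Middle of the upper face of the left ear, the mirror image of the right ear (y +104 mm)
- ball: Loose steel check ball, 38 mm in diameter, about 0.2 kg, lying in the groove of the feed ledge. Origin at its centre, 144 mm above the bench at the start (its own axes turn as it rolls). Pushed on its robot side it rolls along the groove; once its centre is past the ledge edge it drops 10 mm onto the gate and rolls down the lower side
- ledge_edge (a point): Edge of the feed ledge next to the gate, at the bottom of the groove: stand x -31, y 0, z 125 mm. The level ledge lies on the robot's side, stand x -103 to -31 mm; its groove runs along x, 40 mm wide, between two low side strips and a rear stop, tops 135 mm above the bench. The gate's far lip is 60 mm beyond the edge
- right_chute_end (a point): About where the ball's centre rests against the end wall of the right chute: stand x 0, y -240, z 58 mm. The chute is 62 mm wide and slopes down outwards from the gate's end to the end wall at y -260 mm (top 92 mm above the bench); the left chute is its mirror image
- valve_disc: Bystander: bronze valve disc, 54 mm across with a short stem, 32 mm tall, standing on the bench; origin at its underside
- plug_a: Bystander: steel plug with a hexagon head 38 mm across, 34 mm tall, on the bench; origin at its underside
- plug_b: Bystander: second steel plug, same as the first
- nylon_cap: Bystander: white nylon test cap, 44 mm across, 28 mm tall, on the bench; origin at its underside
Things that resemble listed ones, but are neither listed nor needed, are in the scene too. Leave any blue, orange or purple look-alike of the ball alone.

How it is judged (in metres and radians):
On the way, in this order (a step that is already met when the one before it is completed fails the run):
1. the gate is rocked fully down to the right while the ball still lies on the feed ledge (value of joint gate above 0.25 rad and x of ball in the frame of stand below -0.035 m and z of ball in the frame of stand above 0.138 m), for 0.2 s.
2. the ball has run down into the right-hand chute (y of ball in the frame of stand between -0.262 and -0.2 m and x of ball in the frame of stand between -0.032 and 0.032 m and z of ball in the frame of stand between 0.03 and 0.09 m), for 0.2 s.
At the end, for the whole second after the job is handed in: The gate lies down on the right (joint above 0.25 of 0.28 rad) and the ball is at rest in the right-hand chute, its centre within 60 mm of the end wall (all of step 2 and value of joint gate above 0.25 rad and linear speed of ball below 0.03 m/s); the robot touches nothing.
It fails at once if the ball is lifted (more than 15 mm above where it lay) (z of ball in the frame of stand above 0.159 m).
It fails at once if the ball goes down the left side (y of ball in the frame of stand above 0.07 m).
It fails at once if a bystander is moved (more than 15 mm) (distance of any of valve_disc, plug_a, plug_b, nylon_cap from where it was at the start of the episode above 0.015 m).
It also fails if it takes over 48 s, if anything falls off the work surface, if the arm or the gripper's body presses on something with over 40 N, if the wrist force passes 120 N, or if a joint passes its speed limit or range.

## Robot

A 7-joint arm with a two-finger parallel gripper is mounted at the origin on the work surface. World frame = base frame: x ahead of the robot, y to its left, z up, the work surface at z = 0. Lengths are in m, angles in degrees, forces in N, time in s.
With the tool pointing down it reaches from about 0.4 to 0.85 m from the base axis. Payload 6.9 kg.
Tool frame: the origin (TCP) lies midway between the tips of the shut fingers; the grasp point (between the pads) lies env.tcp_to_grasp behind it (env.tcp_to_grasp is the distance from the TCP to the grasp point, in m); y points along the fingers, x is the direction in which the jaws open and shut, and the axes are right-handed (so a half turn about y gives the same grasp; the last joint's range is limited). The gripper opens to 85 mm and grips with 20 to 120 N. Pads are 22 mm wide; open, the fingers measure 114 mm over their backs; the gripper's body (76 mm by 85 mm) begins 54 mm behind the grasp point. The pads swing forward as they close: fully open they stand 13 mm farther back than shut.
Start: joints at [-64.028, 29.078, -13.613, 85.955, 7.202, 65.827, -8.869], TCP at [0.213, 0.588, 0.231] pointing down, gripper open.
Joint ranges: [-176.47, 176.47], [-13.61, 117.27], [-81.72, 77.17], [0.22, 143.17], [-87.28, 267.28], [10, 112.55], [-165.47, 165.47]. Speed limits (degrees/s): [136.94, 136.94, 180, 180, 180, 180, 180].

## Interface

Orientations are given as a 3x3 rotation matrix whose columns are the frame's x, y, z axes.
In Python, from cell import env, vision gives the robot as it stands. The module is installed in compiled form; this text tells all that it offers.
- The arm moves only by the tool play_rows, never from a script. Its argument "steps" is a list of rows, each a list of 3 entries, a list of its own where there are three numbers: the shift along the world's x, y, z in m, then the turn, a rotation vector about the world's x, y, z in rad, then the finger opening in m, from 0 to 0.0854. In form: [[[tx, ty, tz], [ax, ay, az], claw], ...]. A call has 1 to 12 rows; each row is the pose to reach, as a shift and turn from the pose measured when the call began; what a row does not reach only later rows make up. A row lasts 1/12 s, in which the tool goes at most 41.7 mm and 7.16 degrees, less where a joint would pass 70% of its speed; a pose out of reach is approached as far as the arm can. A call with a gripper value outside its range is refused whole. The fingers move at their own pace and stop on an object; "squeeze" is the grip in N (left out, the last holds). Time passes only in rows, so rows that repeat a pose let the fingers close. It gives the time, the measured TCP pose, the force and the opening at its end, in the units of the state.
- env.sense(): the state, without advancing time (a new reading comes with each control period).
- vision.grab_frame(name): name is "side" or "top"; returns a dict with "image" (384x512x3 uint8, blue, green, red), "fx", "fy", "cx", "cy" (pixels), "origin" and "rotation" of the camera in the world. Camera axes: x right, y down, z forward; pixel columns grow to the right and rows downward; lengths in m; the calibration is good to about 2 mm. A picture is of the moment at which its call begins. There is no depth.
- env.sign_off(): hands the job in, once; it reports no verdict.
The state is a dict: "time_s": time; "joint_positions": joint angles; "joint_velocities": joint speeds; "tau": joint torques, N m; "position": TCP position; "orientation": TCP orientation; "ft_force": force on the tool from outside, world axes, zero at the start; "ft_torque": the same for the moment, N m; "gripper_width": finger opening in m.
Only numpy, scipy, OpenCV 4.12 (cv2) and the standard library are available. Lean on these libraries where they do the work, as an engineer would, in place of code of your own. Each camera call takes 0.05 s, during which the arm holds its last target. There are 200 camera calls.

## Working session

There is one attempt and no reset: what is moved stays moved. The work goes in short steps, Python scripts to look and compute and a tool call to move; the robot and the scene stay as the last step left them, time stands still between calls to the robot, and variables do not carry over. Pictures are saved under pics/ and viewed, about 8 in all and at most 12, crops included, and the job is handed in when it is done.

Besides the shell and the picture viewer there is one more tool, called after ">>>" as a command line: name --argument value ..., lists and objects as JSON in quotes. play_rows: Moves the arm, as the interface text tells. Its arguments: {"type":"object","properties":{"steps":{"type":"array"},"squeeze":{"type":"number"}},"required":["steps"]}

```bash
mkdir -p pics
python3 - <<'E'
from cell import env, vision
import cv2,numpy as np
s=env.sense();print(s['time_s'],s['position'],s['orientation'],s['gripper_width'],env.tcp_to_grasp)
for n in('side','top'):
    f=vision.grab_frame(n);cv2.imwrite(f'pics/{n}0.png',f['image']);np.savez(f'{n}.npz',**f)
    print(n,f['fx'],f['fy'],f['cx'],f['cy'],f['origin'],np.round(f['rotation'],4).tolist())
E
```

```text
0.0 [0.21290542 0.58708069 0.23043899] [[ 3.40792885e-01 -5.96177845e-04 -9.40138210e-01]
 [ 9.40136691e-01 -1.69004560e-03  3.40793406e-01]
 [-1.79204992e-03 -9.99998394e-01 -1.54668491e-05]] 0.08544958895107216 0.0187
side 409.6079905191989 409.6079905191989 260.1038557004649 192.0289399376551 [ 0.23500123 -0.72883403  0.82301831] [[0.9084, -0.2804, 0.3101], [-0.4181, -0.6061, 0.6767], [-0.0018, -0.7444, -0.6678]]
top 460.4539295986268 460.4539295986268 239.48332262261044 196.77001971856743 [4.96345671e-01 1.08550246e-03 1.09254066e+00] [[-0.0097, -0.9971, 0.0751], [-0.9999, 0.0103, 0.0079], [-0.0086, -0.075, -0.9971]]
```

View pics/top0.png

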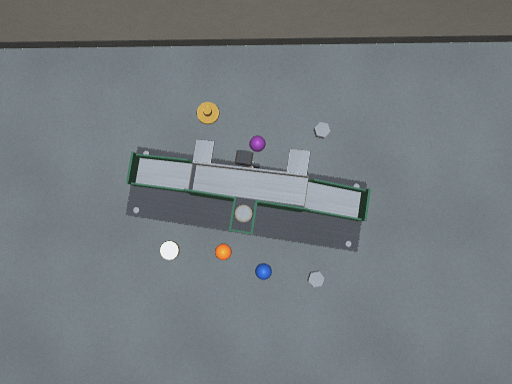

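View pics/side0.png

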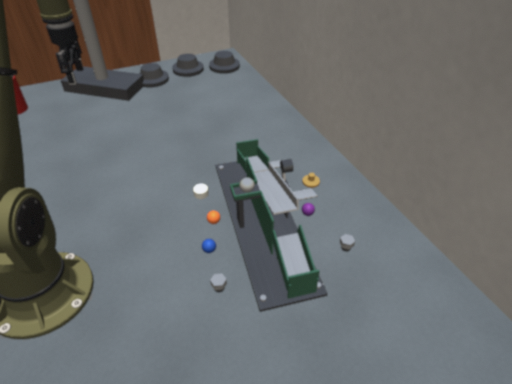

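The top picture shows the stand, yawed slightly clockwise. The right ear is at about (298,162) and the left ear at (204,152). Things that could be taken for the ball: grey in the groove (244,214), orange (223,252), blue (263,271), purple (257,143), and the white cap (169,250). The steel ball is the grey one in the groove.

```bash
cat > h.py <<'E'
import numpy as np,cv2
def ray(f,u,v,z):
    d=np.asarray(f['rotation'])@np.array([(u-f['cx'])/f['fx'],(v-f['cy'])/f['fy'],1.]);o=np.asarray(f['origin'])
    return (o+d*(z-o[2])/d[2])[:2]
def proj(f,p):
    c=np.asarray(f['rotation']).T@(np.asarray(p)-f['origin']);return f['fx']*c[0]/c[2]+f['cx'],f['fy']*c[1]/c[2]+f['cy']
E
python3 - <<'E'
from h import *
f=np.load('top.npz');im=f['image']
c=cv2.resize(im[130:255,120:380],None,fx=3,fy=3,interpolation=cv2.INTER_CUBIC);cv2.imwrite('pics/crop.png',c)
hsv=cv2.cvtColor(im,cv2.COLOR_BGR2HSV)
m=((hsv[...,2]>135)&(hsv[...,1]<40)).astype(np.uint8)
for t in cv2.findContours(m,cv2.RETR_EXTERNAL,cv2.CHAIN_APPROX_NONE)[0]:
    if cv2.contourArea(t)>60: print(cv2.contourArea(t),cv2.minAreaRect(t))
# yaw from screws
S={k:ray(f,*p,.012) for k,p in dict(fl=(146,153),nl=(136,210),fr=(357,186),nr=(348,243)).items()}
print(S)
v=S['nl']+S['fl']-S['nr']-S['fr'];print('yaw',np.degrees(np.arctan2(-v[0],v[1])),'mid',sum(S.values())/4)
print('ball',ray(f,244,214,.144),'Rear',ray(f,298,162,.168),'Lear',ray(f,204,152,.11))
print('chute ends',ray(f,132,168,.092),ray(f,366,203,.092))
E
```

```text
332.0 ((84.19088745117188, 326.72698974609375), (32.31538391113281, 44.7085075378418), 88.09085083007812)
108.5 ((485.6377258300781, 304.83209228515625), (22.237483978271484, 26.96755599975586), 47.48955154418945)
213.5 ((62.617652893066406, 266.5294189453125), (23.283418655395508, 35.65273666381836), 14.03624439239502)
1221.5 ((415.2577209472656, 291.61151123046875), (104.28219604492188, 42.80043411254883), 74.74488067626953)
13850.0 ((241.29823303222656, 293.1352233886719), (292.9386291503906, 139.56861877441406), 0.9934688210487366)
209.5 ((243.0, 213.0), (16.0, 16.0), 90.0)
4254.0 ((276.99517822265625, 188.08407592773438), (167.4333038330078, 30.562484741210938), 9.637537956237793)
1281.0 ((163.50999450683594, 172.92999267578125), (53.315853118896484, 26.304372787475586), 8.130102157592773)
4447.5 ((430.5498962402344, 140.74652099609375), (130.24891662597656, 95.73452758789062), 28.720327377319336)
8777.5 ((270.2423400878906, 124.44026947021484), (146.2852325439453, 93.35615539550781), 6.709837436676025)
5741.5 ((130.80618286132812, 130.58790588378906), (96.84432983398438, 166.83445739746094), 72.08748626708984)
1147.5 ((351.99688720703125, 98.68226623535156), (72.99298858642578, 51.257301330566406), 48.09405517578125)
{'fl': array([0.68419009, 0.23057378]), 'nl': array([0.54897524, 0.25338824]), 'fr': array([ 0.60022993, -0.26707518]), 'nr': array([ 0.46700337, -0.24230283])}
yaw -9.483386925983025 mid [ 0.57509966 -0.006354  ]
ball [ 5.32054818e-01 -3.94324108e-04] Rear [ 0.63524528 -0.11067739] Lear [0.66793519 0.08443874]
chute ends [0.63738282 0.24416583] [ 0.55525266 -0.26565723]
```

View pics/crop.png

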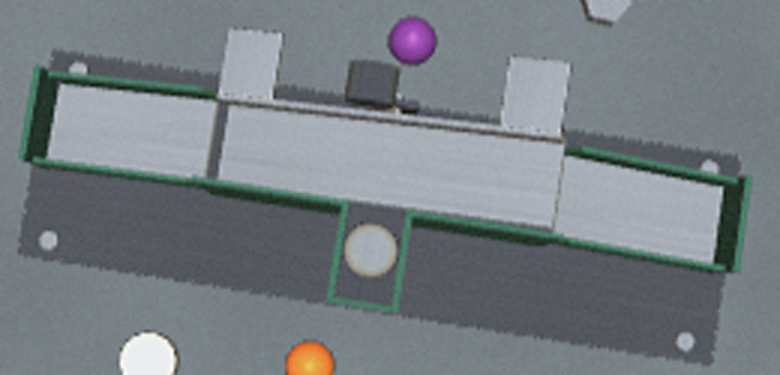

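Measurements agree with each other: stand origin is about (0.593, -0.0105) and yaw about -9.4°. The ear estimates and the chute ends match to about 4 mm. The ball sits at stand (-61, 0) mm, which is on the ledge. The crop confirms it as the grey ball in the groove. Next I move above the right ear with the fingers shut.

>>> play_rows --steps '[[[0.04,-0.06,0.02],[0,0,0.05],0],[[0.06,-0.1,0.02],[0,0,0.1],0],[[0.08,-0.135,0.02],[0,0,0.184],0],[[0.1,-0.168,0.02],[0,0,0.184],0],[[0.12,-0.2,0.02],[0,0,0.184],0],[[0.14,-0.235,0.02],[0,0,0.184],0],[[0.16,-0.27,0.02],[0,0,0.184],0],[[0.18,-0.3,0.02],[0,0,0.184],0],[[0.2,-0.335,0.02],[0,0,0.184],0],[[0.22,-0.368,0.02],[0,0,0.184],0],[[0.24,-0.4,0.02],[0,0,0.184],0],[[0.24,-0.4,0.02],[0,0,0.184],0]]'

```text
time_s: 1.1
position: [0.456, 0.1799, 0.2502]
orientation: [[0.172, 0.001, -0.985], [0.985, -0.005, 0.172], [-0.005, -1.0, -0.002]]
ft_force: [-0.1, -0.0, 0.6]
gripper_width: -0.0
```

>>> play_rows --steps '[[[0.02,-0.033,0],[0,0,0],0],[[0.04,-0.067,0],[0,0,0],0],[[0.06,-0.1,0],[0,0,0],0],[[0.08,-0.134,0],[0,0,0],0],[[0.1,-0.167,0],[0,0,0],0],[[0.12,-0.2,0],[0,0,0],0],[[0.14,-0.234,0],[0,0,0],0],[[0.16,-0.268,0],[0,0,0],0],[[0.181,-0.303,0],[0,0,0],0],[[0.181,-0.303,0],[0,0,0],0],[[0.181,-0.303,-0.03],[0,0,0],0],[[0.181,-0.303,-0.05],[0,0,0],0]]'

```text
time_s: 2.1
position: [0.637, -0.1237, 0.1986]
orientation: [[0.173, 0.0, -0.985], [0.985, -0.005, 0.173], [-0.005, -1.0, -0.001]]
ft_force: [-0.2, 0.6, -0.8]
gripper_width: 0.0001
```

Run:
```python
from cell import env,vision
import cv2
from h import *
print(env.sense()['position'],env.sense()['ft_force'])
a=vision.grab_frame('top')['image'];b=vision.grab_frame('side')['image']
cv2.imwrite('pics/p1.png',np.hstack([cv2.resize(i,None,fx=2.6,fy=2.6,interpolation=cv2.INTER_CUBIC) for i in (a[120:260,220:370],b[130:270,200:350])]))
```

```text
[ 0.63698566 -0.12367407  0.19859396] [-0.19179083  0.55702327 -0.84018435]
```

View pics/p1.png

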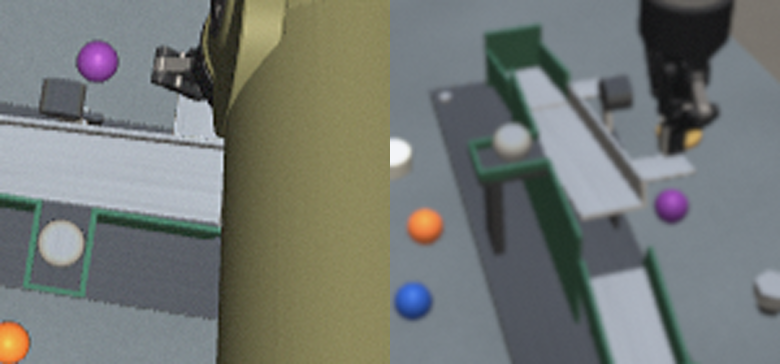

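The picture shows the shut fingertips (side crop, about (672,145)) just above the raised right ear (660,168), with the ball still in the groove. Now I press.

>>> play_rows --steps '[[[0,0,-0.01],[0,0,0],0],[[0,0,-0.02],[0,0,0],0],[[0,0,-0.028],[0,0,0],0],[[0,0,-0.035],[0,0,0],0],[[0,0,-0.042],[0,0,0],0],[[0,0,-0.049],[0,0,0],0],[[0,0,-0.056],[0,0,0],0],[[0,0,-0.063],[0,0,0],0],[[0,0,-0.07],[0,0,0],0],[[0,0,-0.076],[0,0,0],0],[[0,0,-0.082],[0,0,0],0],[[0,0,-0.086],[0,0,0],0]]'

```text
time_s: 3.2
position: [0.6348, -0.1222, 0.1116]
orientation: [[0.172, -0.006, -0.985], [0.985, -0.003, 0.172], [-0.004, -1.0, 0.005]]
ft_force: [-12.8, 3.0, 42.4]
gripper_width: 0.0003
```

>>> play_rows --steps '[[[0,0,0.03],[0,0,0],0],[[0,0,0.07],[0,0,0],0],[[0,0,0.11],[0,0,0],0],[[0,0,0.14],[0,0,0],0],[[-0.03,0.02,0.14],[0,0,0],0],[[-0.055,0.045,0.14],[0,0,0],0],[[-0.08,0.068,0.14],[0,0,0],0],[[-0.11,0.09,0.14],[0,0,0],0],[[-0.14,0.11,0.14],[0,0,0],0],[[-0.165,0.131,0.14],[0,0,0],0],[[-0.165,0.131,0.12],[0,0,0],0],[[-0.165,0.131,0.1],[0,0,0],0]]'

```text
time_s: 4.2
position: [0.4695, 0.0105, 0.2127]
orientation: [[0.169, -0.002, -0.986], [0.986, -0.003, 0.169], [-0.003, -1.0, 0.001]]
ft_force: [0.2, -1.0, 0.0]
gripper_width: 0.0001
```

Run:
```python
from cell import env,vision
import cv2
from h import *
print(env.sense()['position'],env.sense()['ft_force'])
a=vision.grab_frame('top')['image'];b=vision.grab_frame('side')['image']
cv2.imwrite('pics/p2.png',np.hstack([cv2.resize(i,None,fx=2.6,fy=2.6,interpolation=cv2.INTER_CUBIC) for i in (a[120:260,180:330],b[130:270,200:350])]))
```

```text
[0.46950232 0.0104745  0.21266224] [ 0.15470126 -0.97618506  0.01494597]
```

View pics/p2.png

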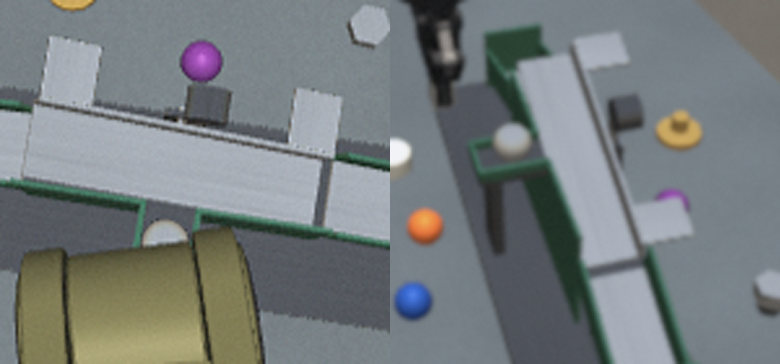

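The gate is fully down on the right (side crop: right ear low at (660,222)), and the ball is still in the groove at (512,138). The tool is behind it, in line with the groove to within a millimetre. I lower it and push gently.

>>> play_rows --steps '[[[0,0,-0.025],[0,0,0],0],[[0,0,-0.05],[0,0,0],0],[[0,0,-0.07],[0,0,0],0],[[0,0,-0.07],[0,0,0],0],[[0.01,-0.0017,-0.07],[0,0,0],0],[[0.02,-0.0033,-0.07],[0,0,0],0],[[0.026,-0.0043,-0.07],[0,0,0],0],[[0.03,-0.005,-0.07],[0,0,0],0],[[0.034,-0.0057,-0.07],[0,0,0],0],[[0.038,-0.0063,-0.07],[0,0,0],0],[[0.042,-0.007,-0.07],[0,0,0],0],[[0.046,-0.0077,-0.07],[0,0,0],0]]'

```text
time_s: 5.3
position: [0.5143, 0.0014, 0.1399]
orientation: [[0.171, -0.01, -0.985], [0.985, -0.004, 0.171], [-0.005, -1.0, 0.009]]
ft_force: [-0.3, 0.5, 0.8]
gripper_width: 0.0003
```

>>> play_rows --steps '[[[0.004,-0.0007,0],[0,0,0],0],[[0.008,-0.0013,0],[0,0,0],0],[[0.012,-0.002,0],[0,0,0],0],[[0.016,-0.0027,0],[0,0,0],0],[[0.02,-0.0033,0],[0,0,0],0],[[0.024,-0.004,0],[0,0,0],0],[[0.024,-0.004,0],[0,0,0],0],[[0.024,-0.004,0],[0,0,0],0],[[0.024,-0.004,0],[0,0,0],0],[[0.024,-0.004,0],[0,0,0],0],[[0.024,-0.004,0],[0,0,0],0],[[0.024,-0.004,0],[0,0,0],0]]'

```text
time_s: 6.3
position: [0.5383, -0.0026, 0.14]
orientation: [[0.17, -0.01, -0.985], [0.985, -0.004, 0.171], [-0.005, -1.0, 0.009]]
ft_force: [-0.4, 0.1, -0.0]
gripper_width: -0.0001
```

Run:
```python
from cell import env,vision
import cv2
from h import *
print(env.sense()['position'],env.sense()['ft_force'])
a=vision.grab_frame('top')['image'];b=vision.grab_frame('side')['image']
cv2.imwrite('pics/p3.png',np.hstack([cv2.resize(i,None,fx=2.3,fy=2.3,interpolation=cv2.INTER_CUBIC) for i in (a[110:290,205:375],b[130:310,190:360])]))
```

```text
[ 0.53825787 -0.00262446  0.14000188] [-0.37611024  0.13418072 -0.03999244]
```

View pics/p3.png

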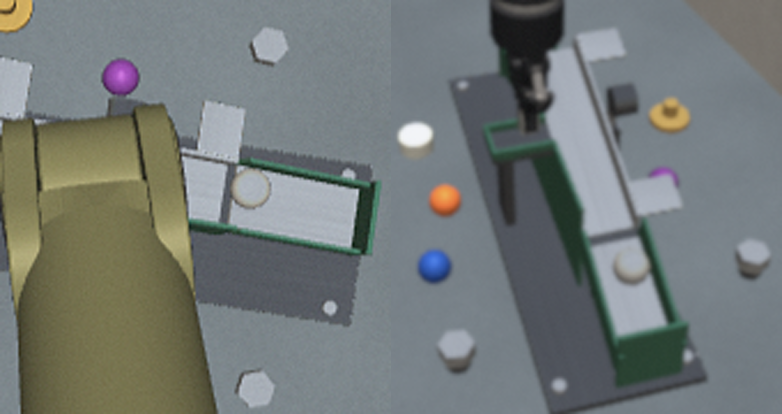

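The ball has rolled off and is in the right chute, heading for the end wall (top crop (251,187), side crop (631,265)). I back the tool away along the groove, then lift it.

>>> play_rows --steps '[[[-0.01,0.0017,0.005],[0,0,0],0],[[-0.02,0.003,0.03],[0,0,0],0],[[-0.03,0.005,0.06],[0,0,0],0],[[-0.04,0.007,0.09],[0,0,0],0],[[-0.05,0.008,0.12],[0,0,0],0],[[-0.05,0.008,0.14],[0,0,0],0],[[-0.05,0.008,0.14],[0,0,0],0],[[-0.05,0.008,0.14],[0,0,0],0],[[-0.05,0.008,0.14],[0,0,0],0],[[-0.05,0.008,0.14],[0,0,0],0],[[-0.05,0.008,0.14],[0,0,0],0],[[-0.05,0.008,0.14],[0,0,0],0]]'

```text
time_s: 7.4
position: [0.4879, 0.0053, 0.2791]
orientation: [[0.171, -0.012, -0.985], [0.985, -0.004, 0.171], [-0.006, -1.0, 0.011]]
ft_force: [-0.5, 0.3, -0.2]
gripper_width: -0.0003
```

>>> play_rows --steps '[[[0,0,0],[0,0,0],0],[[0,0,0],[0,0,0],0],[[0,0,0],[0,0,0],0],[[0,0,0],[0,0,0],0],[[0,0,0],[0,0,0],0],[[0,0,0],[0,0,0],0],[[0,0,0],[0,0,0],0],[[0,0,0],[0,0,0],0],[[0,0,0],[0,0,0],0],[[0,0,0],[0,0,0],0],[[0,0,0],[0,0,0],0],[[0,0,0],[0,0,0],0]]'

```text
time_s: 8.4
position: [0.4879, 0.0053, 0.2791]
orientation: [[0.171, -0.012, -0.985], [0.985, -0.004, 0.171], [-0.006, -1.0, 0.011]]
ft_force: [-0.4, -0.4, -0.0]
gripper_width: -0.0002
```

Run:
```python
from cell import env,vision
import cv2
from h import *
print(env.sense()['position'],env.sense()['ft_force'])
F=vision.grab_frame('top');a=F['image'];B=vision.grab_frame('side');b=B['image']
cv2.imwrite('pics/p4.png',np.hstack([cv2.resize(i,None,fx=2.3,fy=2.3,interpolation=cv2.INTER_CUBIC) for i in (a[110:290,205:375],b[130:310,190:360])]))
y=np.radians(-9.4);p=np.array([.593,-.0105])-.240*np.array([-np.sin(y),np.cos(y)]);u=proj(F,[*p,.058]);v=proj(B,[*p,.058])
print('expected ball in crop: top',(u[0]-205)*2.3,(u[1]-110)*2.3,'side',391+(v[0]-190)*2.3,(v[1]-130)*2.3)
```

```text
[0.48794433 0.0053356  0.27909931] [-0.41563263 -0.44299016 -0.01922071]
expected ball in crop: top 342.23841852492694 217.7161686504892 side 642.4739130598759 332.20994421914355
```

View pics/p4.png

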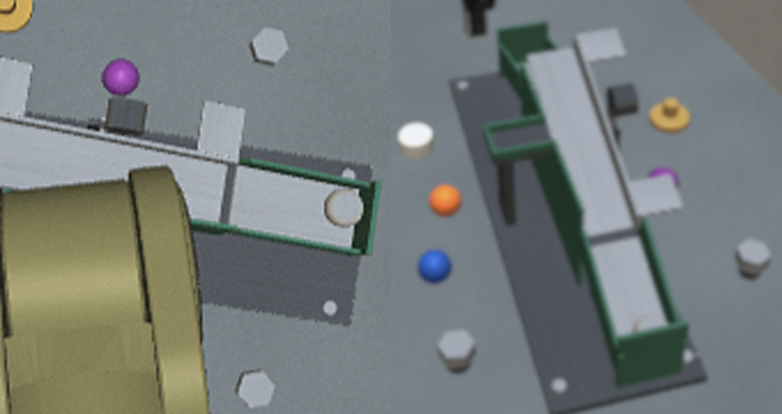

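The ball lies at the right chute's end wall (top crop (345,208), expected (342,218)). The gate is down and the bystanders are in place. I let it settle for a second, then check that it is at rest before handing in.

>>> play_rows --steps '[[[0,0,0],[0,0,0],0],[[0,0,0],[0,0,0],0],[[0,0,0],[0,0,0],0],[[0,0,0],[0,0,0],0],[[0,0,0],[0,0,0],0],[[0,0,0],[0,0,0],0],[[0,0,0],[0,0,0],0],[[0,0,0],[0,0,0],0],[[0,0,0],[0,0,0],0],[[0,0,0],[0,0,0],0],[[0,0,0],[0,0,0],0],[[0,0,0],[0,0,0],0]]'

```text
time_s: 9.5
position: [0.4879, 0.0053, 0.2791]
orientation: [[0.17, -0.012, -0.985], [0.985, -0.004, 0.171], [-0.006, -1.0, 0.011]]
ft_force: [0.4, -0.2, 0.9]
gripper_width: -0.0001
```

Run:
```python
from cell import env,vision
import cv2
from h import *
g=[vision.grab_frame('top')['image'][185:225,335:370].astype(int) for _ in range(8)]
print('max diff',[int(abs(g[i]-g[0]).max()) for i in range(8)])
old=cv2.imread('pics/p4.png')[:,:391]
new=cv2.resize(vision.grab_frame('top')['image'][110:290,205:375],None,fx=2.3,fy=2.3,interpolation=cv2.INTER_CUBIC)
d=cv2.absdiff(old,new)[170:250,300:391];print('vs 1 s ago: pixels changed >25:',int((d.max(2)>25).sum()))
```

```text
max diff [0, 16, 15, 15, 14, 19, 17, 17]
vs 1 s ago: pixels changed >25: 0
```

The ball is at rest; only image noise changes between frames.

```bash
python3 -c "
from cell import env
print(env.sign_off())"
```

```text
the job is handed in; nothing more can be done
None
```

I rocked the gate fully down to the right by pressing its right ear with shut fingertips. I then pushed the grey steel ball along the groove, and it rolled down into the right-hand chute. I backed the tool clear and handed the job in; the last clock reading was 9.5 s of the 48 s, with a few camera calls after it. The hand-in gave no verdict.

- **Final checks:** The last pictures show the gate down on the right and the ball against the end wall. The ball image did not change over the last second. The valve disc, plugs and cap look untouched by eye; I did not measure their positions. The force on the tool is near zero.
- **Disagreements:** At the bottom of the press, the fingertips pushed about 42 N on the ear, more than needed. The 40 N limit is for the arm and gripper body, so I do not expect it to count. The ball appears about 10 crop pixels (roughly 9 mm) towards the far wall from the nominal rest point. It is clearly inside the chute, but I did not measure its position there by casting a ray.

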